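Stand the fallen paint bottle up in the shaker and hold the run plunger

ROBOT

A 6-joint arm with a two-finger parallel gripper is mounted at the origin on the work surface. World frame = base frame: x ahead of the robot, y to its left, z up, the work surface at z = 0. Lengths are in m, angles in rad, forces in N, time in s.
With the tool pointing down it reaches from about 0.275 to 0.875 m from the base axis. Payload 12.5 kg.
Tool frame: the origin (TCP) lies at the very end of the fingers, on their centre line; the grasp point (between the pads) lies 19 mm behind it; z points along the fingers, y is the line along which they close (so a half turn about z gives the same grasp; the last joint's range is limited). The gripper opens to 85 mm and grips with 20 to 120 N. Pads are 22 mm wide; open, the fingers measure 114 mm over their backs; the gripper's body (76 mm by 85 mm) begins 54 mm behind the grasp point. The pads swing forward as they close: fully open they stand 13 mm farther back than shut.
Start: joints at [-1.233, 0.351, 1.652, -0, 1.139, -0.085], TCP at [0.226, -0.502, 0.231] pointing down, gripper open.
Joint ranges: [-2.75, 2.75], [-0.79, 2.1], [0.01, 2.65], [-1.57, 4.71], [0.07, 3.14], [-2.87, 2.87]. Speed limits (rad/s): [2.22, 2.22, 2.79, 3.14, 3.14, 3.14].

INTERFACE

Orientations are given as a 3x3 rotation matrix whose columns are the frame's x, y, z axes.
In Python, from bench import manip gives the robot as it stands. Calls block until the motion is done:
- manip.move_ptp(position, orientation): joint-space move of the TCP to a pose.
- manip.move_l(position, attitude=None, max_speed=0.15): straight line of the TCP; attitude=None keeps the orientation; max_speed is the mean speed in m/s.
- manip.move_j(angles): joint-space move.
- manip.set_gripper(opening, effort=None): opening from 0.0 (shut) to 1.0 (fully open); effort is the grip in N (None keeps the last); returns when the fingers have stopped.
- manip.dwell(seconds).
- manip.inverse_kinematics(position, orientation): joint angles nearest the present ones, or None.
- manip.grab_frame(name): name is "scene" or "top" or "wrist"; returns (picture, depth): 400x640x3 uint8, red, green, blue; 400x640 float32, m along the optical axis (not along the pixel's ray), 0 where there is no reading.
- manip.get_calibration(name): a dict with "camera_matrix" (3x3 intrinsics, pixels), "R" (3x3) and "t" (3): a world point X has camera coordinates R X + t. Camera axes: x right, y down, z forward; pixel columns grow to the right and rows downward; lengths in m; the calibration is good to about 2 mm. A picture is of the moment at which its call begins: read the wrist's pose just before it. get_calibration takes no time and is no camera call; for the wrist camera it gives the pose at the moment of the call.
A pose or a line that the arm cannot do raises manip.Unreachable and nothing moves.
- manip.sign_off(): hands the job in; it is judged then, once.
Trained networks look in the newest picture that a camera, given by its name, has taken for a name from the list of things; names that differ only in an ending like _2 or _b are one class to them, and where a whole thing is asked for, a point or a joint stands for the part that bears it (a point fixed in the world has none). Each returns a list of dicts, best first, with "confidence" (0 to 1); they miss things now and then, are a little off and sometimes report something else, mostly with a low value. They report only what shows in the picture. A call takes as long as a camera call. They do not tell look-alikes from the thing itself.
- manip.look_for(camera, name): "at" ([x, y, z] in m, in world coordinates, good to about 4 mm: the middle of the surface that is visible of it).
Readings, each from a call of its own:
- manip.current_time(): time.
- manip.current_qpos(): joint angles.
- manip.current_joint_vel(): joint speeds.
- manip.current_joint_torque(): joint torques, N m.
- manip.current_ee_pos(): TCP position.
- manip.current_tcp_rot(): TCP orientation.
- manip.current_force(): force on the tool from outside, world axes, zero at the start.
- manip.current_ft_torque(): the same for the moment, N m.
- manip.current_grip_width(): opening from 0.0 (shut) to 1.0 (fully open).
- manip.current_grip_force(): force on a finger pad.
Only numpy, scipy, OpenCV 4.12 (cv2) and the standard library are available. Lean on these libraries where they do the work, as an engineer would, in place of code of your own. Each camera call takes 0.05 s, during which the arm holds its last target. There are 200 camera calls.

TASK

One of the paint bottles has fallen over across the lane of the bench shaker: stand it upright on the deck between the two rails, next to the standing bottle and the jar, and let go of it. Then run the shaker: press the plunger on the control box about half way down its travel (it is a dead-man control, off when released and off when pushed to the bottom) and finish while still holding it there. Leave the other containers and the things on the table where they are.

Things in the scene. Friction and masses are not known exactly. Their poses are not given: they have to be found in the camera images.
- shaker: low grey bench shaker fixed on the table, 150 (x) by 400 (y) mm, black deck 45 mm above the table. Origin: centre of its underside, z up. The lane runs along its y at x = 0: two rails 6 mm wide, 8 mm above the deck, centred at x = -38 and +38 mm (70 mm clear between), end stops 15 mm high at y = +-186 mm. Three containers stand or lie near y = -115, 0, +115 mm, in any order
- tipped: the fallen white bottle, 0.15-0.3 kg: cylinder 50 mm in diameter, 112 mm long, plus black cap 28 mm in diameter, 20 mm long (132 overall). Origin on its axis half way, 66 mm from the foot; z points foot to cap. Starts lying across the lane on both rails, axis 78 mm above the table, cap away from the robot, free to roll. Standing on the deck its origin is 111 mm above the table
- standing: an identical white bottle that stands upright on the deck in the lane; origin on its axis half way up, 66 mm above its foot; z towards its cap. To be left alone
- jar: black plastic jar standing upright on the deck in the lane, 64 mm in diameter, 110 mm tall; origin on its axis half way up. To be left alone
- control: grey control box fixed on the table just in front of the shaker, on the robot's side, 80 by 80 by 35 mm high; origin: centre of its underside on the table; the plunger stands in the middle of its top
- plunger_top (a point): centre of the flat top of the plunger: a black mushroom head 44 mm in diameter and 12 mm thick on a steel stem; 72 mm above the table when released, 62 mm half way, 52 mm at the bottom
- plunger (a joint): travel of the plunger in m: 0 released, grows as it is pressed straight down, 0.020 at the bottom stop; half way is 0.010. Its spring pushes back with about 4 N at the start, 8 N half way and 12 N at the bottom, and returns it when let go
- cup: lidded paper coffee cup, 82 mm in diameter, 135 mm tall, origin at the centre of its underside; to be left alone
- brush_jar: glass jar of brushes, 72 mm in diameter, about 220 mm tall with the brushes, origin at the centre of its underside; to be left alone
- tape: roll of masking tape lying flat, 100 mm in diameter, 24 mm high, origin at the centre of its underside; to be left alone
There are look-alikes about, which are no part of the job. What is shaped like the tipped but purple or yellow is not meant.

How it is judged:
By the outcome, as a careful person would: the job done as asked, in the order asked, and still so for the second after the job is handed in, while the arm keeps its last pose, push and grip.
It also fails if it takes over 51 s, if anything falls off the work surface, if the arm or the gripper's body presses on something with over 40 N, if the wrist force passes 120 N, or if a joint passes its speed limit or range.

## Working session

There is one attempt and no reset: what is moved stays moved. The work goes in short steps, each a Python script; the robot and the scene stay as the last script left them, time stands still between calls to the robot, and variables do not carry over. Pictures are saved under pics/ and viewed, at most 10 in all, crops included, and the job is handed in when it is done.

```bash
mkdir -p pics; python3 - <<'E'
from bench import manip
import cv2,numpy as np
ims=[]
for c in("scene","top"):
    p,d=manip.grab_frame(c); cv2.imwrite(f"pics/{c}0.png",p[:,:,::-1]); np.savez(f"{c}0.npz",p=p,d=d,**manip.get_calibration(c))
    for n in("tipped","standing","jar","shaker","control","plunger_top","cup","brush_jar","tape"):
        print(c,n,[(np.round(r["at"],3).tolist(),round(r["confidence"],2)) for r in manip.look_for(c,n)][:4])
print(manip.current_time())
E
```

```text
scene tipped [([0.825, 0.067, 0.046], 0.78), ([0.36, 0.193, 0.044], 0.78), ([0.581, 0.07, 0.095], 0.64), ([0.782, 0.249, 0.046], 0.57)]
scene standing [([0.61, -0.045, 0.13], 0.95)]
scene jar [([0.634, -0.149, 0.145], 0.88)]
scene shaker [([0.634, -0.064, 0.042], 0.74)]
scene control [([0.443, 0.041, 0.04], 0.96)]
scene plunger_top [([0.438, 0.047, 0.072], 0.56)]
scene cup [([0.432, 0.367, 0.107], 0.73)]
scene brush_jar [([0.469, -0.404, 0.112], 0.84)]
scene tape [([0.591, 0.368, 0.027], 0.86)]
top tipped [([0.564, 0.076, 0.102], 0.87), ([0.346, 0.195, 0.051], 0.81), ([0.772, 0.262, 0.046], 0.75), ([0.815, 0.073, 0.046], 0.57)]
top standing [([0.589, -0.035, 0.156], 0.62)]
top jar [([0.61, -0.138, 0.155], 0.86)]
top shaker [([0.58, -0.04, 0.042], 0.84)]
top control [([0.435, 0.044, 0.037], 0.61)]
top plunger_top [([0.438, 0.049, 0.071], 0.62)]
top cup [([0.413, 0.375, 0.132], 0.75)]
top brush_jar [([0.412, 0.371, 0.135], 0.25)]
top tape [([0.585, 0.372, 0.026], 0.64)]
1.0
```

View pics/scene0.png

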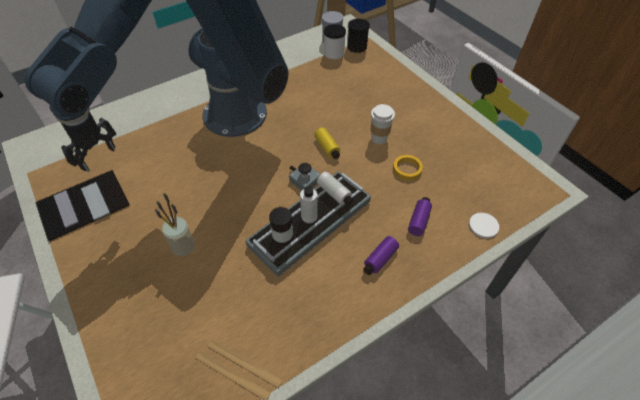

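View pics/top0.png

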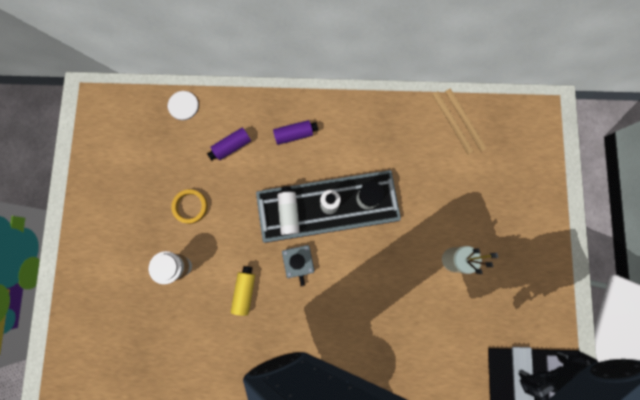

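Candidates for the tipped bottle in the scene image are white at (333,187), purple at (381,255) and (420,216), and yellow at (327,143). The upright white one at (309,205) is `standing`. The white one lying across the lane is the target; in the top image it is at (288,211). Next I'll check it in a crop and fit the geometry from depth.

```bash
cat > geo.py <<'E'
import numpy as np
def cloud(f):
    s=np.load(f); d=s["d"]; K=s["camera_matrix"]; v,u=np.indices(d.shape)
    P=np.stack([(u-K[0,2])/K[0,0]*d,(v-K[1,2])/K[1,1]*d,d],-1)
    return ((P-s["t"])@s["R"])[d>0], s["p"][d>0]
E
python3 - <<'E'
import numpy as np,cv2
from geo import cloud
for c in("scene","top"):
    X,col=cloud(c+"0.npz"); x,y,z=X.T
    tab=(abs(x-.6)<.25)&(abs(y+.04)<.3)&(z<.02); print(c,"table",np.median(z[tab]))
    m=(abs(z-.045)<.013)&(x>.485)&(x<.72)&(y>-.28)&(y<.18)
    r=cv2.minAreaRect(X[m][:,:2].astype(np.float32)); print("shaker",r,m.sum())
    m=(z>.07)&(z<.12)&(col.min(1)>110)&(abs(y-.075)<.06)&(x>.47)&(x<.68)
    P=X[m]; print("bottle white",m.sum(),P.mean(0),P.min(0),P.max(0),cv2.minAreaRect(P[:,:2].astype(np.float32)))
    m=(z>.07)&(z<.12)&(abs(y-.08)<.06)&(x>.48)&(x<.7); P=X[m];print("all",cv2.minAreaRect(P[:,:2].astype(np.float32)))
    m=(z>.06)&(z<.08)&(abs(y-.047)<.04)&(abs(x-.438)<.04); P=X[m];print("plunger",m.sum(),P.mean(0),cv2.minEnclosingCircle(P[:,:2].astype(np.float32)))
    m=(z>.10)&(z<.19)&(abs(y+.037)<.05)&(abs(x-.6)<.06); P=X[m];print("standing",m.sum(),P.mean(0),P.min(0),P.max(0))
a=cv2.imread("pics/scene0.png")[120:280,230:430]; b=cv2.imread("pics/top0.png")[160:290,240:410]
cv2.imwrite("pics/crop.png",np.hstack([cv2.resize(a,(400,320),interpolation=2),cv2.resize(b,(400,320),interpolation=2)]))
E
```

```text
scene table 0.0016980702991586962
shaker ((0.5869731307029724, -0.03579801321029663), (0.1789013296365738, 0.4002103805541992), 10.752822875976562) 3565
bottle white 430 [0.57267582 0.0700141  0.09878099] [0.51244271 0.04781019 0.08025802] [0.62914504 0.10329783 0.10899648] ((0.5696989893913269, 0.07351896166801453), (0.11572674661874771, 0.04645543918013573), 6.656913757324219)
all ((0.5788864493370056, 0.07521381974220276), (0.13462546467781067, 0.04936497285962105), 8.069258689880371)
plunger 122 [0.44118696 0.04617145 0.0714868 ] ((0.438657283782959, 0.04716183990240097), 0.02392374724149704)
standing 382 [ 0.60920636 -0.04324823  0.14704831] [ 0.57660321 -0.06176218  0.10077884] [ 0.62590075 -0.01127415  0.1838316 ]
top table 0.0017118230812755181
shaker ((0.5947555899620056, -0.031120553612709045), (0.1502961963415146, 0.400851309299469), 10.765588760375977) 5200
bottle white 720 [0.5632128  0.07807195 0.09907668] [0.50646797 0.05117672 0.07641793] [0.62248374 0.10753235 0.10873455] ((0.5657921433448792, 0.07924075424671173), (0.11601387709379196, 0.04801388084888458), 6.588618278503418)
all ((0.5738924145698547, 0.07917019724845886), (0.13203024864196777, 0.05019848793745041), 7.232974052429199)
plunger 201 [0.43389523 0.05006334 0.07248683] ((0.4337874948978424, 0.05014527589082718), 0.021798407658934593)
standing 338 [ 0.5903411  -0.03414843  0.15886953] [ 0.56902548 -0.05774309  0.10010675] [ 0.61943158 -0.01113732  0.18178364]
```

View pics/crop.png

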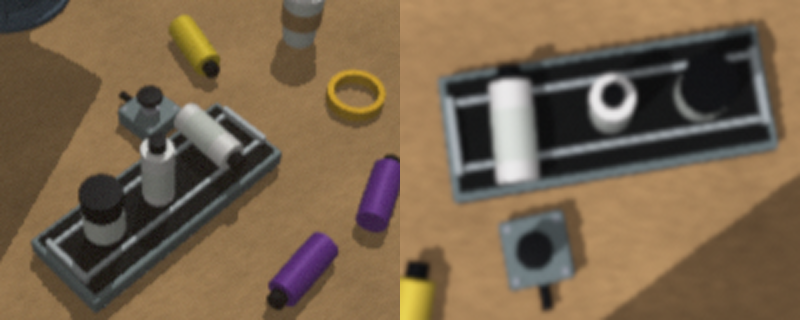

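The crop shows the white bottle lying across both rails with its dark cap away from the robot, so this is the target. The fits agree with the given sizes: shaker 150×401 mm at yaw 10.8°, bottle 132×50 mm, plunger top at 72 mm. Next is IK planning and the approach, lifting first to clear the brush jar.

```bash
cat > plan.py <<'E'
import numpy as np
from scipy.spatial.transform import Rotation as Ro
def T(R,p): M=np.eye(4); M[:3,:3]=R; M[:3,3]=p; return M
yaw=lambda d: Ro.from_euler("z",d,degrees=True).as_matrix()
A=np.radians(25); PSI=7.2; SH=10.77
P0=np.array([.5764,.0772,.078]); C=np.array([.597,-.033,0])
Rb=yaw(PSI)@Ro.from_euler("y",90,degrees=True).as_matrix()   # lying, z = foot to cap
tz=yaw(PSI)@np.array([-np.sin(A),0,-np.cos(A)]); SIGN=-1
ty=SIGN*yaw(PSI)[:,1]; Rt=np.column_stack([np.cross(ty,tz),ty,tz])
G=T(Rt, P0+yaw(PSI)[:,0]*.012+[0,0,.002]+.019*tz)
REL=np.linalg.inv(T(Rb,P0))@G
def place(y=.115,x=0,dz=0,psi=SH):
    return T(yaw(psi),C+yaw(SH)@[x,y,.111+dz])@REL
E
python3 - <<'E'
from bench import manip
import numpy as np,plan,importlib,cv2
for s in(1,-1):
    ty=s*plan.yaw(plan.PSI)[:,1]; R=np.column_stack([np.cross(ty,plan.tz),ty,plan.tz])
    Gm=plan.T(R,plan.G[:3,3]); rel=np.linalg.inv(plan.T(plan.Rb,plan.P0))@Gm
    F=plan.T(plan.yaw(plan.SH),plan.C+plan.yaw(plan.SH)@[0,.115,.111])@rel
    for n,M,z in(("G",Gm,0),("Gup",Gm,.12),("F",F,0),("Fup",F,.1)):
        q=manip.inverse_kinematics(M[:3,3]+[0,0,z],M[:3,:3]); print(s,n,M[:3,3].round(3),None if q is None else np.round(q,2))
E
```

```text
1 G [0.58  0.078 0.063] [ 0.07  0.83  1.35 -0.03  1.4  -1.62]
1 Gup [0.58  0.078 0.063] [ 0.07  0.69  1.29 -0.03  1.6  -1.63]
1 F [0.59  0.083 0.115] [-0.02  0.6   2.27  2.89  0.87  1.64]
1 Fup [0.59  0.083 0.115] [-0.02  0.33  2.26  2.8   0.6   1.77]
-1 G [0.58  0.078 0.063] [ 0.07  0.83  1.35 -0.03  1.4   1.52]
-1 Gup [0.58  0.078 0.063] [ 0.07  0.69  1.29 -0.03  1.6   1.52]
-1 F [0.59  0.083 0.115] [-0.02  0.6   2.27  2.89  0.87 -1.5 ]
-1 Fup [0.59  0.083 0.115] [-0.02  0.33  2.26  2.8   0.6  -1.37]
```

```bash
python3 - <<'E'
from bench import manip
import numpy as np,plan,cv2
G=plan.G; R=G[:3,:3]; p=manip.current_ee_pos()
manip.move_l(np.array(p)+[0,0,.14],max_speed=.4)
D=np.diag([1.,-1,-1])
manip.move_ptp(G[:3,3]+[0,0,.25],R); print(manip.current_time())
manip.move_ptp(G[:3,3]-.10*G[:3,2],R); print(manip.current_time(),manip.current_qpos())
im,d=manip.grab_frame("wrist"); cv2.imwrite("pics/w1.png",im[:,:,::-1]); np.savez("w1.npz",p=im,d=d,**manip.get_calibration("wrist"))
print(manip.look_for("wrist","tipped")[:2])
from geo import cloud
X,col=cloud("w1.npz"); x,y,z=X.T
m=(z>.085)&(z<.115)&(abs(y-.078)<.05)&(x>.48)&(x<.67); P=X[m]
print(m.sum(),P.min(0),P.max(0),cv2.minAreaRect(P[:,:2].astype(np.float32)))
m=(abs(z-.045)<.013)&(x>.485)&(x<.72)&(y>-.28)&(y<.2);print("shaker",cv2.minAreaRect(X[m][:,:2].astype(np.float32)))
E
```

```text
3.9417
4.6417 [ 0.06824141  0.79746006  1.16235651 -0.02416972  1.61548093  1.51798191]
[{'at': [0.6061, 0.082, 0.0983], 'confidence': 0.92}, {'at': [0.4183, 0.1951, 0.0246], 'confidence': 0.81}]
6515 [0.50892764 0.04746211 0.08500182] [0.64305192 0.10741931 0.10498512] ((0.5766611695289612, 0.07851386815309525), (0.13195334374904633, 0.04868068918585777), 7.54538106918335)
shaker ((0.5949146747589111, -0.0212552547454834), (0.1508166790008545, 0.3763594627380371), 10.618407249450684)
```

View pics/w1.png

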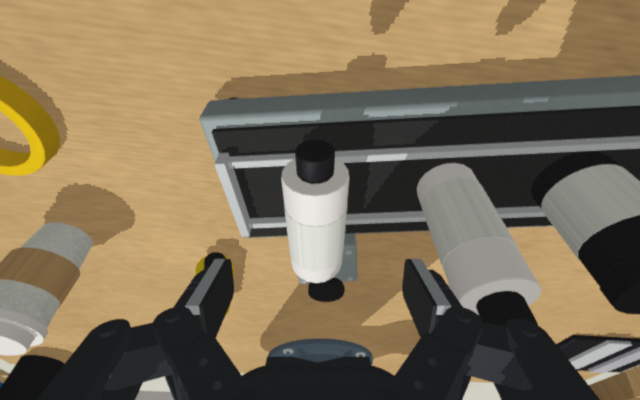

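The wrist view shows the bottle between the open fingers, from (320,155) to (325,290). Its fit agrees with the plan within 2 mm, and the neighbour at (480,240) is clear. Now grasp, lift, flip high up, and look again.

```bash
sed -i 's/P0=np.array(\[.5764,.0772/P0=np.array([.5766,.0783/; s/PSI=7.2/PSI=7.4/' plan.py; python3 - <<'E'
from bench import manip
import numpy as np,plan
G=plan.G; R=G[:3,:3]
manip.move_l(G[:3,3],R,max_speed=.12); print(manip.current_force())
manip.set_gripper(0.0,60); print(manip.current_grip_width(),manip.current_grip_force(),manip.current_force(),manip.current_ee_pos()-G[:3,3])
manip.move_l(G[:3,3]+[0,0,.03],max_speed=.08); print(manip.current_grip_width(),manip.current_force())
manip.move_l(G[:3,3]+[0,0,.28],max_speed=.3)
print(manip.current_time(),manip.current_grip_force())
F=plan.place(dz=.20); q=manip.inverse_kinematics(F[:3,3],F[:3,:3]); print(q)
E
```

```text
[-0.36945398 -0.47395233 -0.50538973]
0.565964421229917 61.44314646720886 [ 0.09104997 -0.76682278  5.16243663] [ 3.82755996e-04 -7.36167197e-05  6.58987488e-04]
0.5670872354092928 [-0.49179139 -0.09688177 -2.61403738]
7.6667 62.131630182266235
[-0.02412985  0.09977856  2.18238152  2.50543238  0.32693046 -1.05118227]
```

```bash
python3 - <<'E'
from bench import manip
import numpy as np,plan,cv2
F=plan.place(dz=.15); manip.move_ptp(F[:3,3],F[:3,:3]); manip.dwell(.2)
print(manip.current_time(),manip.current_ee_pos()-F[:3,3],manip.current_qpos(),manip.current_force(),manip.current_grip_width())
ims=[]
from geo import cloud
for c in("scene","wrist"):
    im,d=manip.grab_frame(c); np.savez(f"{c}2.npz",p=im,d=d,**manip.get_calibration(c))
    ims.append(im[:,:,::-1])
    X,col=cloud(f"{c}2.npz"); e=F[:3,3]
    m=(abs(X[:,0]-.5755)<.06)&(abs(X[:,1]-.08)<.05)&(X[:,2]>.185)&(X[:,2]<.34)&(col.min(1)>110); P=X[m]
    print(c,m.sum(),P.min(0) if m.sum() else 0,P.max(0) if m.sum() else 0)
cv2.imwrite("pics/p2.png",np.hstack([cv2.resize(ims[0][80:280,200:440],(400,333)),cv2.resize(ims[1],(400,333))]))
E
```

```text
10.2167 [1.89375385e-04 6.89059876e-05 1.38389985e-04] [-0.02407093  0.2057166   2.22669939  2.6937616   0.45666058 -1.25445013] [-0.4585352   0.25831694 -2.67783871] 0.5677563624639833
scene 119 [0.55324175 0.04848647 0.27550942] [0.60453989 0.11505043 0.32110668]
wrist 6830 [0.55025605 0.05496118 0.19916541] [0.59428127 0.11118882 0.32394559]
```

View pics/p2.png

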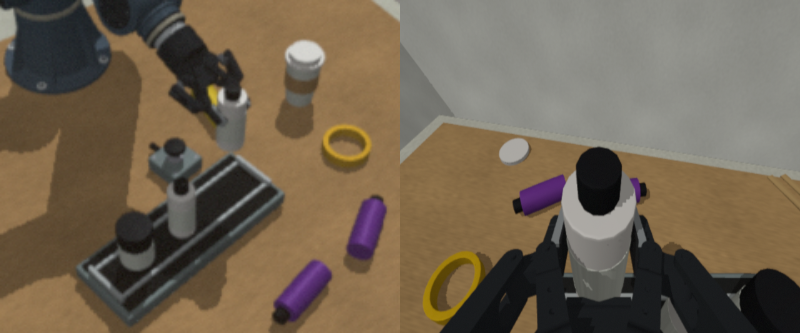

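The bottle hangs upright: scene part at (230,120), wrist part at (598,230), and its position matches the plan. Now lower until contact, release and back out.

```bash
python3 - <<'E'
from bench import manip
import numpy as np,plan,cv2
pl=lambda dz: plan.place(dz=dz)[:3,3]
manip.move_l(pl(.006),max_speed=.12); manip.dwell(.15)
f0=manip.current_force()[2]; dz=.006
while dz>-.006:
    dz-=.001; manip.move_l(pl(dz),max_speed=.02); f=manip.current_force()[2]
    if f-f0>3: break
print("contact dz",dz,f0,f,manip.current_force(),manip.current_time())
manip.set_gripper(0.85); manip.set_gripper(1.0); print(manip.current_force())
R=plan.place()[:3,:3]; p=np.array(manip.current_ee_pos())
manip.move_l(p-.11*R[:,2],max_speed=.12); print(manip.current_time(),manip.current_qpos())
im,d=manip.grab_frame("scene"); np.savez("s3.npz",p=im,d=d,**manip.get_calibration("scene"))
im2,d2=manip.grab_frame("wrist"); np.savez("w3.npz",p=im2,d=d2,**manip.get_calibration("wrist"))
cv2.imwrite("pics/p3.png",np.hstack([cv2.resize(im[80:280,200:440],(400,333)),cv2.resize(im2,(400,333))])[:,:,::-1])
print(manip.look_for("wrist","tipped")[:3])
from geo import cloud
X,col=cloud("w3.npz"); m=(abs(X[:,0]-.5755)<.06)&(abs(X[:,1]-.08)<.05)&(X[:,2]>.07)&(X[:,2]<.2)
for a,b in((.08,.1),(.13,.15),(.165,.19)):
    P=X[m&(X[:,2]>a)&(X[:,2]<b)]; print(a,P.min(0),P.max(0))
E
```

```text
contact dz 0.0 -2.6679766673839858 8.418939029896219 [-4.83207403  0.6754052   8.41893903] 13.3167
[-0.57166009 -0.09874167 -0.21773987]
15.0333 [-0.10642095  0.39710841  2.50299092  2.80073271  0.90526151 -1.48259464]
[{'at': [0.7559, 0.2562, 0.0365], 'confidence': 0.7}, {'at': [0.8051, 0.0598, 0.0402], 'confidence': 0.68}]
0.08 [0.54962133 0.05438848 0.0800334 ] [0.57467562 0.10291791 0.09997136]
0.13 [0.54972499 0.05469453 0.13001664] [0.57603984 0.1032224  0.14999002]
0.165 [0.56098111 0.066014   0.16506797] [0.58938937 0.09355326 0.17787425]
```

View pics/p3.png

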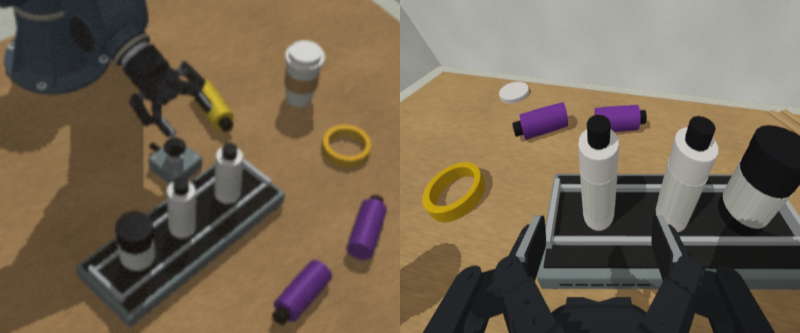

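The wrist view shows the bottle standing between the rails at (599,175), upright and free. The standing bottle at (690,175) and jar at (765,180) are undisturbed. Now for the plunger.

```bash
python3 - <<'E'
from bench import manip
import numpy as np,plan
p=np.array(manip.current_ee_pos())
manip.move_l(p+[-.04,0,.22],max_speed=.25)
ty=-plan.yaw(plan.SH)[:,1]; tz=np.array([0,0,-1.]); R=np.column_stack([np.cross(ty,tz),ty,tz])
c=np.array([.436,.049,0])
print(manip.current_time(),manip.inverse_kinematics(c+[0,0,.26],R),manip.inverse_kinematics(c+[0,0,.062],R))
manip.move_ptp(c+[0,0,.26],R); manip.set_gripper(0.0,30)
manip.move_l(c+[0,0,.085],max_speed=.15); manip.dwell(.2); f0=manip.current_force()[2]
for z in(.076,.072,.070,.066,.062):
    manip.move_l(c+[0,0,z],max_speed=.03); manip.dwell(.1); print(z,manip.current_ee_pos().round(4),manip.current_force()-[0,0,f0])
print(manip.current_time(),manip.current_qpos())
E
```

```text
17.6083 [ 5.73213001e-03  1.11995127e-01  1.88498933e+00 -4.44089210e-16
  1.14460819e+00  1.38855650e+00] [ 5.73213001e-03  4.34060331e-01  2.06078298e+00 -4.44089210e-16
  6.46749346e-01  1.38855650e+00]
0.076 [0.436 0.049 0.076] [-0.2031183  -0.07083576  0.09693082]
0.072 [0.4362 0.049  0.0721] [ 1.26365647 -0.17208422  1.66594443]
0.07 [0.4362 0.049  0.0701] [1.23516236 0.61257358 4.4606719 ]
0.066 [0.4362 0.049  0.0662] [ 0.56697396 -0.16394104  6.27723916]
0.062 [0.4362 0.049  0.0622] [0.23782567 0.53104981 7.87015238]
23.3 [ 5.72855807e-03  4.33674971e-01  2.06048852e+00 -1.63816208e-05
  6.47039997e-01  1.38856227e+00]
```

Force at half way is 7.9 N, as expected. One last check before handing in.

```bash
python3 - <<'E'
from bench import manip
import numpy as np,cv2
manip.dwell(.5)
im,d=manip.grab_frame("scene"); cv2.imwrite("pics/p4.png",cv2.resize(im[80:280,200:440],(600,500))[:,:,::-1])
print(manip.current_force(),manip.current_ee_pos(),manip.current_time())
E
```

```text
[-5.50178634e-03  8.07905980e-01  6.88673677e+00] [0.43618722 0.04899943 0.06225228] 23.85
```

View pics/p4.png

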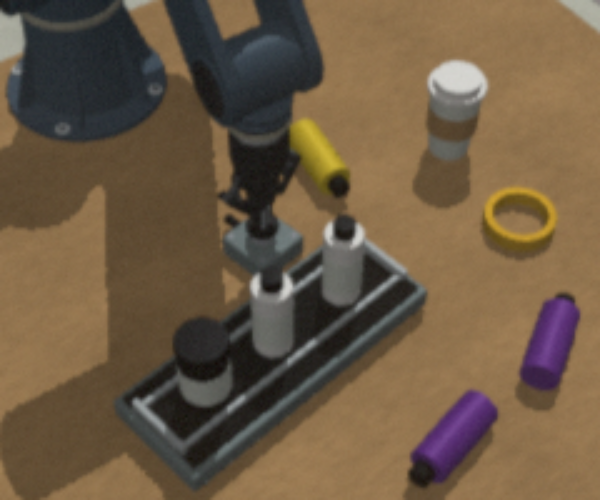

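All three containers stand in the lane: the bottle at (343,260), `standing` at (272,310) and the jar at (204,360). The fingers hold the plunger at (263,230).

```bash
python3 -c "
from bench import manip
print(manip.sign_off())"
```

```text
the job is handed in; nothing more can be done
None
```

The fallen white bottle is standing upright in the shaker lane and released, the plunger is held about half way down (about 7–8 N on the tool), and the job was handed in at about 24 s of the 51 s limit.

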